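# Hang up the orange ear defenders

## Robot

A 7-joint arm with a two-finger parallel gripper is mounted at the origin on the work surface. World frame = base frame: x ahead of the robot, y to its left, z up, the work surface at z = 0. Lengths are in m, angles in rad, forces in N, time in s.
With the tool pointing down it reaches from about 0.4 to 0.85 m from the base axis. Payload 10.4 kg.
Tool frame: the origin (TCP) lies between the finger pads; the fingertips stand 22 mm ahead of it and the grasp point (between the pads) lies 3 mm ahead of it; z points along the fingers, y is the line along which they close (so a half turn about z gives the same grasp; the last joint's range is limited). The gripper opens to 85 mm and grips with 20 to 120 N. Pads are 22 mm wide; open, the fingers measure 114 mm over their backs; the gripper's body (76 mm by 85 mm) begins 54 mm behind the grasp point. The pads swing forward as they close: fully open they stand 13 mm farther back than shut.
Start: joints at [-1.286, 0.332, -0.065, 1.46, 0.022, 1.35, -0.088], TCP at [0.189, 0.596, 0.253] pointing down, gripper open.
Joint ranges: [-2.6, 2.6], [-0.5, 2.12], [-1.47, 1.34], [0.16, 2.42], [-1.27, 4.41], [0.06, 2.06], [-2.6, 2.6]. Speed limits (rad/s): [2.22, 2.22, 2.79, 2.79, 3.14, 3.14, 3.14].

## Interface

Orientations are given as a unit quaternion [x, y, z, w].
In Python, from workcell import manip, camera, ticket, boxes_of, outline_of gives the robot as it stands.
- The arm moves only by the tool carry_out, never from a script. Its argument "deltas" is a list of rows, each a list of 5 numbers: the shift along the tool's x, y, z as a fraction of full scale, then the turn about the tool's z as a fraction of full scale, then the opening, from -1 (shut) to 1 (fully open), so that 0 is half open. In form: [[tx, ty, tz, spin, gripper], ...]. A call has 1 to 20 rows; each row is the pose to reach, as a shift and turn from the pose commanded when the call began, along the tool's axes at that moment; what a row does not reach only later rows make up. Full scale, the value 1, is 150 mm for a shift and 30 degrees for a turn. A row lasts 1/8 s, in which the tool goes at most 62.5 mm and 10.7 degrees, less where a joint would pass 70% of its speed; a pose out of reach is approached as far as the arm can. A call with a number of a shift or a turn outside -1 to 1 is refused whole. A call with a gripper value outside its range is refused whole. The fingers move at their own pace and stop on an object; "force" is the grip in N (left out, the last holds). Time passes only in rows, so rows that repeat a pose let the fingers close. It gives the time, the measured TCP pose, the force, the opening and the grip force at its end, in the units of the state.
- manip.get_obs(): the state, without advancing time (a new reading comes with each control period).
- camera(name): name is "side" or "top"; returns a dict with "img" (400x640x3 uint8, red, green, blue), "depth" (400x640 float32, m along the optical axis (not along the pixel's ray), 0 where there is no reading), "vertical_fov" (degrees; the focal length in pixels is half the picture's height over the tangent of half this angle, whatever the lens; pixels are square), "cx", "cy" (the principal point, pixels), "R" (3x3) and "t" (3): a world point X has camera coordinates R X + t. Camera axes: x right, y down, z forward; pixel columns grow to the right and rows downward; lengths in m; the calibration is good to about 2 mm. A picture is of the moment at which its call begins.
- ticket.hand_in(): hands the job in; it is judged then, once.
Trained networks look in a picture, given as the dict that the camera call returned (one of the last four; its "shot" number tells which), for a name from the list of things; names that differ only in an ending like _2 or _b are one class to them, and where a whole thing is asked for, a point or a joint stands for the part that bears it (a point fixed in the world has none). Each returns a list of dicts, best first, with "conf" (0 to 1); they miss things now and then, are a little off and sometimes report something else, mostly with a low value. They report only what shows in the picture. A call takes as long as a camera call. They do not tell look-alikes from the thing itself.
- boxes_of(query, picture): "position" ([x, y, z] in m, in world coordinates, good to about 4 mm: the middle of the surface that is visible of it).
- outline_of(query, picture): "region" (400x640 bool, what is visible of it).
The state is a dict: "clock": time; "joint_pos": joint angles; "joint_velocities": joint speeds; "tau": joint torques, N m; "position": TCP position; "ee_rot": TCP orientation; "ft_force": force on the tool from outside, world axes, zero at the start; "torque": the same for the moment, N m; "grip_width": opening from 0.0 (shut) to 1.0 (fully open); "grasp_force": force on a finger pad.
Only numpy, scipy, OpenCV 4.12 (cv2) and the standard library are available. Lean on these libraries where they do the work, as an engineer would, in place of code of your own. Each camera call takes 0.05 s, during which the arm holds its last target. There are 200 camera calls.

## Task

The turning is finished, so put the hearing protection away: pick up the ear defenders with the orange cups by the padded crown of their headband and hang them over the steel bar of the wooden stand, near the middle of the bar, with one cup hanging on each side. Lower them until the headband is down at the bar before letting go, and leave them hanging square to the bar and still. Do not disturb the blue pair.

Things in the scene. Friction and masses are not known exactly. Their poses are not given: they have to be found in the camera images.
- orange_muffs: Ear defenders with ORANGE cups, rigid, about 260 g, standing on their cups, headband arch up. 180 mm over the cups (own x: cup to cup), 70 deep (y), 170 high. Origin: centre of the underside, on the bench. Cups 84 mm high, gap between them 80 wide. Top of the arch: black padded crown, 44 mm along x, 28 along y, 148 to 170 mm above the origin; grip it across the 28 mm, fingers closing along y.
- orange_muffs_crown (a point): Centre of the underside (inside of the arch) of the orange pair's padded crown, 148 mm above the pair's origin: the face that comes to rest on the bar. Axes as the pair's. Fingertips that grip the crown should stay above this level, or they will meet the bar.
- blue_muffs: A second pair of ear defenders of the same shape and size but with BLUE cups, standing upright on the bench; stays where it is. Origin and axes as for the orange pair.
- stand: Wooden stand, fixed. A round steel bar, 16 mm diameter, runs along own y, axis 172 mm above the bench, 266 mm free between two wooden posts (24 mm along y, 30 along x, 180 high), each on a 140 x 36 x 16 mm foot (long side along x); a batten 30 wide, 10 high joins the feet. Origin: on the bench under the bar's middle; own x is level, square to the bar.
- bar_mid (a point): Middle of the steel bar, on its axis, 172 mm above the bench; y runs along the bar, x level across it, z up.
There are look-alikes about, which are no part of the job. What is shaped like the orange_muffs but green or yellow is not meant.

How it is judged:
By the outcome, as a careful person would: the job done as asked, in the order asked, and still so for the second after the job is handed in, with the robot touching nothing.
It also fails if it takes over 48 s, if anything falls off the work surface, if the arm or the gripper's body presses on something with over 40 N, if the wrist force passes 120 N, or if a joint passes its speed limit or range.

## Working session

There is one attempt and no reset: what is moved stays moved. The work goes in short steps, Python scripts to look and compute and a tool call to move; the robot and the scene stay as the last step left them, time stands still between calls to the robot, and variables do not carry over. Pictures are saved under pics/ and viewed, at most 10 in all, crops included, and the job is handed in when it is done.

Besides the shell and the picture viewer there is one more tool, called after "Emit:" as name([rows], argument=value, ...), one row to a line, values as JSON. carry_out: Moves the arm, as the interface text tells. Its arguments: {"type":"object","properties":{"deltas":{"type":"array","items":{"type":"array","items":{"type":"number"}}},"force":{"type":"number"}},"required":["deltas"]}

```bash
mkdir -p pics
cat > h.py <<'E'
import numpy as np, cv2
from workcell import manip, camera, ticket, boxes_of, outline_of
def cloud(p):
    f=200/np.tan(np.radians(p["vertical_fov"])/2)
    v,u=np.mgrid[:400,:640]; d=p["depth"]
    X=np.stack([(u-p["cx"])*d/f,(v-p["cy"])*d/f,d],-1)
    return (X-p["t"])@p["R"]
def save(p,n): cv2.imwrite(f"pics/{n}.png",p["img"][:,:,::-1])
E
python3 - <<'E'
from h import *
o=manip.get_obs();print(o["clock"],o["position"],o["ee_rot"],o["grip_width"])
for n in("top","side"):
    p=camera(n);save(p,n+"0");np.savez(n+"0",**{k:p[k] for k in("img","depth","R","t","cx","cy","vertical_fov")})
    for q in("orange_muffs","stand","blue_muffs"):
        print(n,q,[(np.round(b["position"],3),round(b["conf"],2)) for b in boxes_of(q,p)][:5])
E
```

```text
0.0 [0.1892511  0.5952727  0.25249808] [ 1.53287571e-01  9.88181341e-01 -7.42940635e-04 -7.07916847e-05] 0.9974721445167531
top orange_muffs [(array([0.223, 0.272, 0.082]), 0.93), (array([0.501, 0.081, 0.077]), 0.75), (array([ 0.306, -0.205,  0.084]), 0.62)]
top stand [(array([ 0.528, -0.247,  0.016]), 0.67)]
top blue_muffs [(array([0.439, 0.296, 0.084]), 0.96)]
side orange_muffs [(array([0.204, 0.248, 0.078]), 0.87), (array([ 0.298, -0.225,  0.08 ]), 0.68), (array([0.486, 0.069, 0.078]), 0.61)]
side stand [(array([ 0.523, -0.256,  0.014]), 0.58)]
side blue_muffs [(array([0.42 , 0.292, 0.075]), 0.85)]
```

View pics/top0.png

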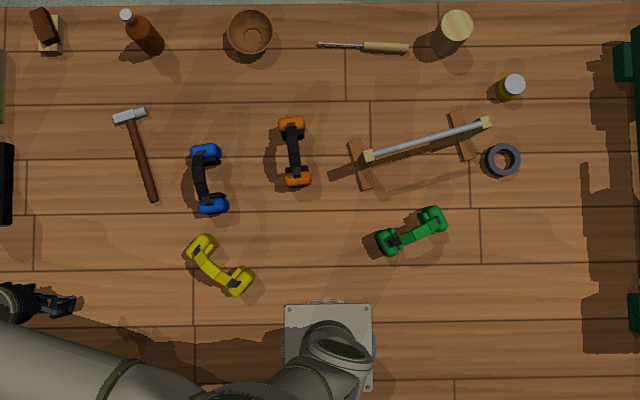

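View pics/side0.png

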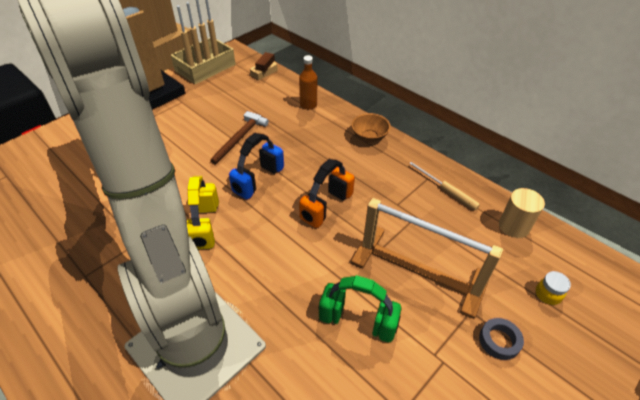

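The top view shows the orange pair at (294,150), blue at (207,180), and the bar running from (370,155) to (488,122). The side view agrees. Next I'll measure the crown, cups and bar from depth.

```bash
cat > m.py <<'E'
from h import *
def line(P):
    c=P[:,:2].mean(0);w,V=np.linalg.eigh(np.cov((P[:,:2]-c).T));d=V[:,1]
    s=(P[:,:2]-c)@d; return c+d*(s.min()+s.max())/2, d, np.degrees(np.arctan2(d[1],d[0])), np.ptp(s)
def near(X,c,r): return np.linalg.norm(X[...,:2]-c,axis=-1)<r
E
python3 - <<'E'
from m import *
for n in("top","side"):
    p=np.load(n+"0.npz");X=cloud(p);h=cv2.cvtColor(p["img"],cv2.COLOR_RGB2HSV)
    ok=p["depth"]>0
    m=ok&near(X,[.495,.075],.13)&(X[...,2]>.02)
    sat=(h[...,1]>200)&(h[...,2]>110)
    c=X[m&(X[...,2]>.04)&(X[...,2]<.1)&sat]
    c2=X[m&(X[...,2]>.155)]
    print(n,"cups",*line(c),len(c)); print(" crown",*line(c2),c2[:,2].max(),np.median(c2,0),len(c2))
    a=X[m&(X[...,2]>.03)];print(" all",*line(a),a.min(0),a.max(0))
    b=ok&near(X,[.525,-.25],.2)&(X[...,2]>.15)
    gray=b&(h[...,1]<70)
    g=X[gray];print(" bar",*line(g),np.percentile(g[:,2],[5,50,95]),len(g))
    w=X[b&(h[...,1]>90)&(X[...,2]>.172)]
    print(" posts",*line(w),np.percentile(w[:,2],[5,50,95]),len(w))
E
```

```text
top cups [0.52038699 0.07688956] [-0.99390724 -0.1102198 ] -173.67201401837661 0.17610449286427535 414
 crown [0.51827717 0.07900815] [-0.99288735 -0.11905756] -173.1622850864839 0.07354388923117217 0.17363189281751157 [0.51724279 0.07853653 0.16685085] 336
 all [0.51839993 0.07842518] [-0.99517949 -0.0980703 ] -174.37193924522217 0.18295244459188642 [0.42641526 0.03712065 0.03009639] [0.60992747 0.12115155 0.17363189]
 bar [ 0.52710955 -0.23869712] [-0.26329016  0.96471669] 105.26537837593926 0.27155248272986476 [0.1732771  0.17791975 0.18136105] 721
 posts [ 0.52620718 -0.24014378] [-0.26206536  0.96505013] 105.19264863820382 0.3146853478060032 [0.17406975 0.17806908 0.18224866] 236
side cups [0.51601433 0.0677088 ] [-0.99702407 -0.07709094] -175.5786279459796 0.1791397676450012 513
 crown [0.51445763 0.07622843] [-0.9998826  -0.01532291] -179.12202784517604 0.0764000685534777 0.17258955730119221 [0.50815179 0.07513771 0.16665203] 228
 all [0.51379667 0.07269783] [-0.99652956 -0.08323958] -175.2251985691735 0.18290086763787458 [0.4224738  0.03647493 0.03000811] [0.60603222 0.1172241  0.17258956]
 bar [ 0.52223631 -0.23917588] [-0.26423787  0.96445754] 105.32167166937829 0.269936930338318 [0.17255562 0.17756659 0.18087721] 709
 posts [ 0.52165473 -0.23982079] [-0.26376342  0.9645874 ] 105.29348785471912 0.31246859351283107 [0.17254536 0.1786098  0.18149773] 248
```

Emit:
carry_out([
  [-0.3, -0.25, 0, 0, 1],
  [-0.6, -0.5, 0, 0, 1],
  [-0.9, -0.75, 0, 0, 1],
  [-1, -0.84, 0, 0, 1],
  [-1, -0.84, 0, 0, 1],
])

```text
clock: 1.02
position: [0.2948, 0.4295, 0.2537]
ee_rot: [0.154, 0.988, 0.0, 0.0]
ft_force: [0.1, -0.2, 0.3]
grip_width: 1.001
grasp_force: 0.0
```

Emit:
carry_out([
  [-0.3, -0.25, 0, 0, 1],
  [-0.6, -0.5, 0, 0, 1],
  [-0.9, -0.75, 0, 0, 1],
  [-1, -0.84, 0, 0, 1],
  [-1, -0.84, 0, 0, 1],
])

```text
clock: 1.65
position: [0.399, 0.2652, 0.2534]
ee_rot: [0.154, 0.988, 0.0, 0.0]
ft_force: [-0.0, 0.8, 1.0]
grip_width: 1.001
grasp_force: 0.0
```

Emit:
carry_out([
  [-0.3, -0.25, 0, -0.2, 1],
  [-0.6, -0.5, 0, -0.4, 1],
  [-0.9, -0.75, 0, -0.6, 1],
  [-1, -0.84, 0, -0.79, 1],
  [-1, -0.84, 0, -0.79, 1],
  [-1, -0.84, 0, -0.79, 1],
])

```text
clock: 2.4
position: [0.5031, 0.1019, 0.2531]
ee_rot: [-0.054, 0.999, 0.0, -0.0]
ft_force: [0.3, 1.0, 0.6]
grip_width: 1.001
grasp_force: 0.0
```

```bash
cat >> m.py <<'E'
from scipy.spatial.transform import Rotation as Ro
def go(tx,ty,tz,ang):
    o=manip.get_obs();R=Ro.from_quat(o["ee_rot"]).as_matrix()
    d=R.T@(np.array([tx,ty,tz])-o["position"])/.15
    a=np.degrees(np.arctan2(R[1,1],R[0,1]))
    print("t",round(o["clock"],2),"pos",o["position"].round(4),"yang",a.round(2),"tilt",R[:,2].round(4),"F",o["ft_force"].round(1),"g",round(o["grip_width"],3),round(o["grasp_force"],1))
    print("deltas",d.round(3),"spin",round(-((ang-a+90)%180-90)/30,3))
E
python3 -c "
from m import *
go(.516,.077,.253,96.2)"
```

```text
t 2.4 pos [0.5031 0.1019 0.2531] yang 96.17 tilt [-5.e-04  4.e-04 -1.e+00] F [0.3 1.  0.6] g 1.001 0.0
deltas [-0.068 -0.174  0.   ] spin -0.001
```

Emit:
carry_out([
  [-0.07, -0.17, 0, 0, 1],
  [-0.07, -0.17, 0.2, 0, 1],
  [-0.07, -0.17, 0.4, 0, 1],
  [-0.07, -0.17, 0.54, 0, 1],
  [-0.07, -0.17, 0.54, 0, 1],
  [-0.07, -0.17, 0.54, 0, 1],
])

```text
clock: 3.15
position: [0.5171, 0.0761, 0.1732]
ee_rot: [-0.053, 0.999, 0.0, 0.0]
ft_force: [0.4, -0.1, 0.2]
grip_width: 1.003
grasp_force: 0.0
```

Run:
```python
from m import *
go(.516,.077,.171,96.2)
a=camera("side")["img"][130:260,250:410];b=camera("top")["img"][80:210,230:390]
cv2.imwrite("pics/g.png",cv2.resize(np.hstack([a,b]),None,fx=2.5,fy=2.5)[:,:,::-1])
```

```text
t 3.15 pos [0.5171 0.0761 0.1732] yang 96.12 tilt [ 1.e-03  7.e-04 -1.e+00] F [ 0.4 -0.1  0.2] g 1.003 0.0
deltas [0.006 0.007 0.015] spin -0.003
```

View pics/g.png

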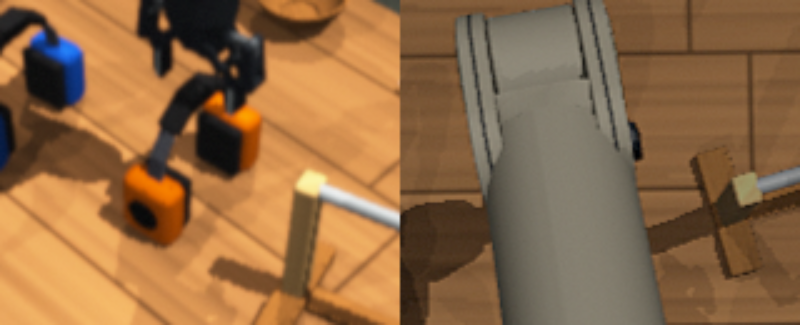

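The side crop shows the fingers straddling the headband's crown, with the crown at about (205,90) in the crop and the fingers at (160,60) and (240,85). Closing now.

Emit:
carry_out([
  [0, 0, 0.01, 0, 0.2],
  [0, 0, 0.01, 0, -0.2],
  [0, 0, 0.01, 0, -0.6],
  [0, 0, 0.01, 0, -1],
  [0, 0, 0.01, 0, -1],
  [0, 0, 0.01, 0, -1],
  [0, 0, 0.01, 0, -1],
  [0, 0, 0.01, 0, -1],
  [0, 0, 0.01, 0, -1],
  [0, 0, 0.01, 0, -1],
], force=60)

```text
clock: 4.5
position: [0.5169, 0.075, 0.1709]
ee_rot: [-0.053, 0.999, 0.0, 0.0]
ft_force: [-0.9, 2.7, 4.8]
grip_width: 0.313
grasp_force: 60.4
```

Emit:
carry_out([
  [0, 0, -0.1, 0, -1],
  [0, 0, -0.3, 0, -1],
  [0, 0, -0.6, 0, -1],
  [0, 0, -0.9, 0, -1],
  [0, 0, -1, 0, -1],
  [0, 0, -1, 0, -1],
])

```text
clock: 5.25
position: [0.5169, 0.0746, 0.3212]
ee_rot: [-0.053, 0.999, 0.0, 0.0]
ft_force: [0.6, -0.8, -1.8]
grip_width: 0.314
grasp_force: 59.6
```

```bash
python3 -c "
from m import *
go(.523,-.239,.395,105.3)"
```

```text
t 5.25 pos [0.5169 0.0746 0.3212] yang 96.05 tilt [ 9.e-04  2.e-04 -1.e+00] F [ 0.6 -0.8 -1.8] g 0.314 59.6
deltas [ 0.18  -2.083 -0.493] spin -0.308
```

Emit:
carry_out([
  [0, 0, -0.25, 0, -1],
  [0, 0, -0.5, 0, -1],
  [0.02, -0.2, -0.5, -0.05, -1],
  [0.04, -0.45, -0.5, -0.1, -1],
  [0.06, -0.7, -0.5, -0.2, -1],
  [0.09, -1, -0.5, -0.31, -1],
  [0.09, -1, -0.5, -0.31, -1],
])

```text
clock: 6.12
position: [0.5182, -0.08, 0.3941]
ee_rot: [-0.131, 0.991, -0.001, -0.001]
ft_force: [-0.4, 0.4, -2.4]
grip_width: 0.313
grasp_force: 59.9
```

```bash
python3 -c "
from m import *
go(.523,-.20,.395,105.3)"
```

```text
t 6.12 pos [ 0.5182 -0.08    0.3941] yang 105.01 tilt [-0.0026 -0.0014 -1.    ] F [-0.4  0.4 -2.4] g 0.313 59.9
deltas [ 0.176 -0.781 -0.005] spin -0.01
```

Emit:
carry_out([
  [0.05, -0.2, 0, 0, -1],
  [0.11, -0.45, 0, 0, -1],
  [0.17, -0.7, 0, 0, -1],
  [0.22, -0.9, 0, 0, -1],
  [0.24, -1, 0, -0.01, -1],
  [0.24, -1, 0, -0.01, -1],
  [0.24, -1, 0, -0.01, -1],
])

```text
clock: 7.0
position: [0.5245, -0.2286, 0.3949]
ee_rot: [-0.137, 0.991, 0.001, -0.001]
ft_force: [0.1, 0.3, -2.9]
grip_width: 0.312
grasp_force: 60.0
```

Run:
```python
from m import *
go(.523,-.239,.395,105.3)
for n in("side","top"):
    p=camera(n);save(p,n+"1");X=cloud(p);h=cv2.cvtColor(p["img"],cv2.COLOR_RGB2HSV);ok=p["depth"]>0
    sat=(h[...,0]<17)&(h[...,1]>200)&(h[...,2]>110)
    c=X[ok&near(X,[.523,-.239],.15)&(X[...,2]>.2)&(X[...,2]<.36)&sat]
    print(n,len(c))
    if len(c)>30: print(*line(c),c.min(0),c.max(0))
    g=X[ok&near(X,[.525,-.25],.2)&(X[...,2]>.16)&(X[...,2]<.19)&(h[...,1]<70)]
    if len(g)>30: print("bar",*line(g))
```

```text
t 7.0 pos [ 0.5245 -0.2286  0.3949] yang 105.73 tilt [-1.3e-03  8.0e-04 -1.0e+00] F [ 0.1  0.3 -2.9] g 0.312 60.0
deltas [ 0.028 -0.064 -0.001] spin 0.014
side 797
[ 0.5231008  -0.24201718] [-0.98470977 -0.17420295] -169.9677219229498 0.17790410225223624 [ 0.43064844 -0.28036416  0.2352128 ] [ 0.61121386 -0.17474172  0.31263554]
bar [ 0.52270298 -0.24017774] [-0.26482211  0.96429728] 105.35638298156508 0.2711912267291439
top 331
[ 0.52543829 -0.2137556 ] [-0.98948052 -0.14466617] -171.68205150929157 0.17758926430637262 [ 0.43769343 -0.24158627  0.29891178] [ 0.6161551  -0.1754636   0.31407225]
bar [ 0.51533813 -0.19551434] [-0.26348365  0.96466386] 105.27687071441431 0.17919727608545016
```

View pics/side1.png

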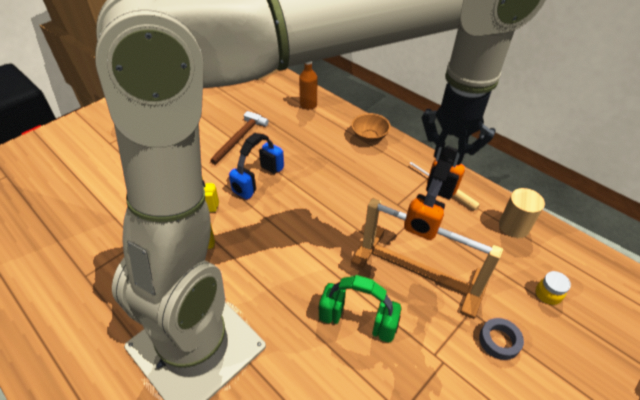

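The side view shows the orange pair held above the bar, near cup at (425,215) and far cup at (447,180). The yaw estimates look biased by occlusion, so I'll check each cup.

Run:
```python
from m import *
def rep(p,c0,ang,zlo,zhi,tag):
    X=cloud(p);h=cv2.cvtColor(p["img"],cv2.COLOR_RGB2HSV);ok=p["depth"]>0
    sat=(h[...,0]<17)&(h[...,1]>190)&(h[...,2]>60)
    a=np.radians(ang);ex=np.array([np.cos(a),np.sin(a)]);ey=np.array([-ex[1],ex[0]])
    c=X[ok&near(X,c0,.14)&(X[...,2]>zlo)&(X[...,2]<zhi)&sat]
    L=np.c_[(c[:,:2]-c0)@ex,(c[:,:2]-c0)@ey,c[:,2]-zlo]
    for s in(1,-1):
        q=L[L[:,0]*s>0.03]
        if len(q): print(tag,s,len(q),np.percentile(q,[1,50,99],axis=0).round(4).tolist())
for n in("side","top"):
    p=np.load(n+"0.npz"); rep(p,np.array([.5168,.0748]),6.1,.015,.1,n+"0")
    p=camera(n); rep(p,np.array([.5245,-.2286]),15.7,.015+.2242,.33,n+"1")
    if n=="top": save(p,"top2")
```

```text
side0 1 258 [[0.0548, -0.0304, 0.002], [0.0636, -0.0212, 0.061], [0.0866, 0.0333, 0.0772]]
side0 -1 485 [[-0.091, -0.0299, 0.0009], [-0.0826, -0.0107, 0.0565], [-0.0523, 0.0368, 0.0716]]
side1 1 177 [[0.0444, -0.032, 0.0036], [0.0611, -0.0257, 0.0622], [0.0833, 0.0363, 0.0688]]
side1 -1 879 [[-0.0913, -0.0307, 0.0008], [-0.086, -0.0021, 0.059], [-0.052, 0.0352, 0.0722]]
top0 1 226 [[0.0591, -0.0286, 0.0305], [0.0763, 0.0033, 0.066], [0.0916, 0.0382, 0.0714]]
top0 -1 289 [[-0.0865, -0.0278, 0.0548], [-0.0726, 0.0029, 0.066], [-0.0528, 0.0376, 0.0717]]
top1 1 359 [[0.0583, -0.0294, 0.0583], [0.0772, 0.0112, 0.0676], [0.0914, 0.0339, 0.0726]]
top1 -1 180 [[-0.0846, -0.0009, 0.0273], [-0.0674, 0.0247, 0.0676], [-0.0524, 0.0351, 0.0725]]
```

View pics/top2.png

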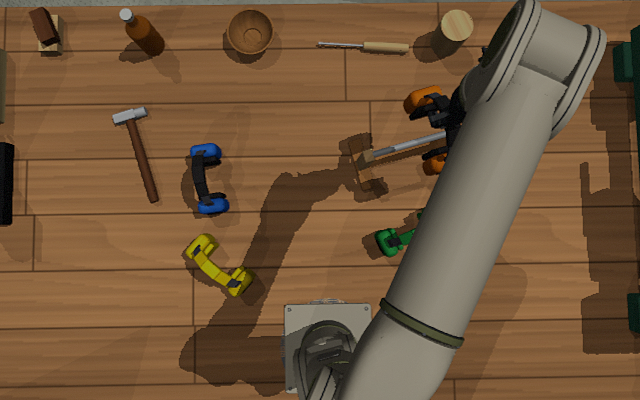

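Extents show the pair is square and centred in the grip. The bar is at (445,145) in the top view, between the cups. Lowering.

Emit:
carry_out([
  [0.02, -0.07, 0, 0.015, -1],
  [0.02, -0.07, 0, 0.015, -1],
  [0.02, -0.07, 0.2, 0.015, -1],
  [0.02, -0.07, 0.4, 0.015, -1],
  [0.02, -0.07, 0.6, 0.015, -1],
  [0.02, -0.07, 0.8, 0.015, -1],
  [0.02, -0.07, 1, 0.015, -1],
  [0.02, -0.07, 1, 0.015, -1],
])

```text
clock: 8.2
position: [0.5232, -0.2404, 0.244]
ee_rot: [-0.132, 0.991, 0.001, -0.002]
ft_force: [0.1, 1.2, -1.7]
grip_width: 0.314
grasp_force: 60.0
```

Run:
```python
from m import *
go(.5247,-.239,.203,105.3)
a=camera("side");cv2.imwrite("pics/s3.png",cv2.resize(a["img"][120:320,340:540],None,fx=2.5,fy=2.5)[:,:,::-1])
```

```text
t 8.2 pos [ 0.5232 -0.2404  0.244 ] yang 105.2 tilt [-0.0037  0.001  -1.    ] F [ 0.1  1.2 -1.7] g 0.314 60.0
deltas [-0.013  0.006  0.274] spin -0.003
```

View pics/s3.png

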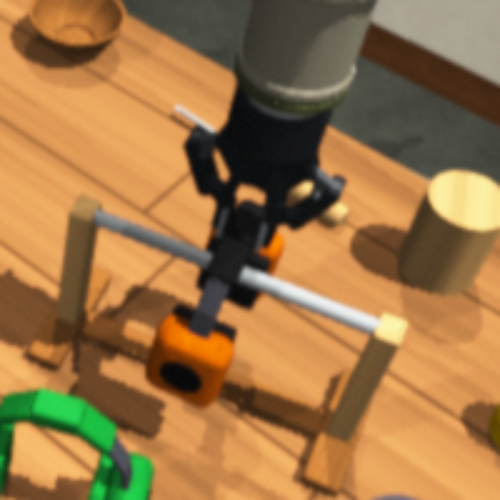

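The pair straddles the bar: near cup at (190,360) and far cup at (265,260) in the crop, bar between them. Doing the last lowering slowly.

Emit:
carry_out([
  [-0.01, 0, 0.07, 0, -1],
  [-0.01, 0, 0.14, 0, -1],
  [-0.01, 0, 0.2, 0, -1],
  [-0.01, 0, 0.24, 0, -1],
  [-0.01, 0, 0.26, 0, -1],
  [-0.01, 0, 0.26, 0, -1],
  [-0.01, 0, 0.26, 0, -1],
])

```text
clock: 9.12
position: [0.5258, -0.2406, 0.2071]
ee_rot: [-0.132, 0.991, -0.0, 0.0]
ft_force: [-0.3, 0.1, -1.8]
grip_width: 0.315
grasp_force: 60.0
```

Emit:
carry_out([
  [0, 0, 0.01, 0, -1],
  [0, 0, 0.02, 0, -1],
  [0, 0, 0.02, 0, -1],
])

```text
clock: 9.5
position: [0.5256, -0.2404, 0.2036]
ee_rot: [-0.132, 0.991, 0.0, -0.0]
ft_force: [0.3, -0.1, -2.2]
grip_width: 0.314
grasp_force: 60.0
```

Emit:
carry_out([
  [0, 0, 0.005, 0, -1],
  [0, 0, 0.005, 0, -1],
  [0, 0, 0.005, 0, -1],
])

```text
clock: 9.88
position: [0.5257, -0.2405, 0.203]
ee_rot: [-0.132, 0.991, 0.0, 0.0]
ft_force: [0.4, 0.1, -2.4]
grip_width: 0.317
grasp_force: 60.0
```

Emit:
carry_out([
  [0, 0, 0.005, 0, -1],
  [0, 0, 0.005, 0, -1],
  [0, 0, 0.005, 0, -1],
])

```text
clock: 10.25
position: [0.5257, -0.2405, 0.2023]
ee_rot: [-0.132, 0.991, 0.0, 0.0]
ft_force: [-0.2, 1.0, -1.7]
grip_width: 0.315
grasp_force: 60.2
```

Emit:
carry_out([
  [0, 0, 0.005, 0, -1],
  [0, 0, 0.005, 0, -1],
  [0, 0, 0.005, 0, -1],
])

```text
clock: 10.62
position: [0.5257, -0.2405, 0.2021]
ee_rot: [-0.132, 0.991, 0.0, 0.0]
ft_force: [-2.8, 1.8, 4.9]
grip_width: 0.317
grasp_force: 61.2
```

Contact is made: the wrist force went from -2 to +5 N. Releasing.

Emit:
carry_out([
  [0, 0, 0, 0, -0.3],
  [0, 0, 0, 0, -0.2],
  [0, 0, 0, 0, 0],
  [0, 0, 0, 0, 0.3],
  [0, 0, 0, 0, 0.6],
  [0, 0, 0, 0, 0.6],
  [0, 0, 0, 0, 0.6],
], force=20)

```text
clock: 11.5
position: [0.5256, -0.2404, 0.2015]
ee_rot: [-0.132, 0.991, 0.0, -0.0]
ft_force: [0.8, -0.4, 0.6]
grip_width: 0.798
grasp_force: 0.0
```

Emit:
carry_out([
  [0, 0, -0.15, 0, 0.6],
  [0, 0, -0.35, 0, 0.6],
  [0, 0, -0.6, 0, 0.6],
  [0, 0, -0.9, 0, 0.6],
  [0, 0, -1, 0, 0.6],
  [0, 0, -1, 0, 0.6],
  [0, 0, -1, 0, 0.6],
  [0, 0, -1, 0, 0.6],
])

```text
clock: 12.5
position: [0.5253, -0.2402, 0.3502]
ee_rot: [-0.132, 0.991, 0.0, -0.001]
ft_force: [-0.4, -0.5, 0.1]
grip_width: 0.798
grasp_force: 0.0
```

Run:
```python
from m import *
go(.5247,-.239,.35,105.3)
a=camera("side");cv2.imwrite("pics/s4.png",cv2.resize(a["img"][120:320,340:540],None,fx=2.5,fy=2.5)[:,:,::-1])
X=cloud(a);h=cv2.cvtColor(a["img"],cv2.COLOR_RGB2HSV)
sat=(h[...,0]<17)&(h[...,1]>190)&(h[...,2]>60)
c0=np.array([.525,-.239]);t=np.radians(15.3);ex=np.array([np.cos(t),np.sin(t)]);ey=np.array([-ex[1],ex[0]])
c=X[near(X,c0,.14)&(X[...,2]>.03)&(X[...,2]<.14)&sat&(a["depth"]>0)]
L=np.c_[(c[:,:2]-c0)@ex,(c[:,:2]-c0)@ey,c[:,2]]
for s in(1,-1):
    q=L[L[:,0]*s>.03];print(s,len(q),np.percentile(q,[1,50,99],axis=0).round(4).tolist())
```

```text
t 12.5 pos [ 0.5253 -0.2402  0.3502] yang 105.22 tilt [-1.9e-03  6.0e-04 -1.0e+00] F [-0.4 -0.5  0.1] g 0.798 0.0
deltas [0.002 0.009 0.001] spin -0.003
1 75 [[0.0433, -0.0365, 0.0497], [0.0667, -0.0312, 0.1084], [0.087, 0.03, 0.1251]]
-1 662 [[-0.0916, -0.036, 0.0428], [-0.086, -0.0063, 0.1053], [-0.0521, 0.0319, 0.1187]]
```

View pics/s4.png

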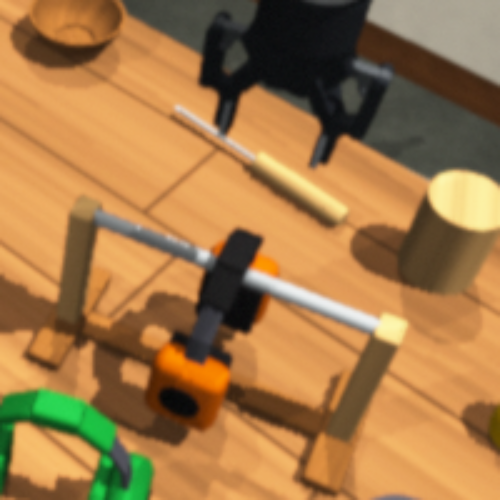

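The pair hangs mid-bar, square and level, with the gripper clear. I'll wait a moment, confirm it is still, and hand in.

Emit:
carry_out([
  [0, 0, 0, 0, 0.6],
  [0, 0, 0, 0, 0.6],
  [0, 0, 0, 0, 0.6],
  [0, 0, 0, 0, 0.6],
  [0, 0, 0, 0, 0.6],
  [0, 0, 0, 0, 0.6],
  [0, 0, 0, 0, 0.6],
  [0, 0, 0, 0, 0.6],
])

```text
clock: 13.55
position: [0.5257, -0.2405, 0.3515]
ee_rot: [-0.132, 0.991, 0.0, 0.0]
ft_force: [-0.7, -0.4, 0.9]
grip_width: 0.798
grasp_force: 0.0
```

Run:
```python
from m import *
a=camera("side")["img"].astype(int)[190:320,380:480]
for _ in range(8): b=camera("side")["img"].astype(int)[190:320,380:480]
d=abs(a-b).max(2);print(d.max(),(d>40).sum())
if (d>40).sum()<15: print(ticket.hand_in())
```

```text
8 0
the job is handed in; nothing more can be done
None
```

The orange ear defenders hang still near the middle of the bar, square to it with one cup on each side; the blue pair was not touched, and the job was handed in at about 14 s.

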